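# Find the loose bolt on the monitor base and hold its cap open

## Task

The monitor base on this desk wobbles because one of its three capped bolts is loose. Tap down on the red knobs of the caps until you find the bolt that gives and springs back, then lift that bolt's cap by its knob to at least 50 degrees open and finish while still holding it open with the gripper, so that I can tighten the bolt. Keep the caps of the two tight bolts shut and leave the mug, the jar and the wrench where they are.

Things in the scene. Friction and masses are not known exactly. Their poses are not given: they have to be found in the camera images.
- mount: Fixed dark steel plate 180 (x) x 300 (y) x 12 mm on the desk; origin: centre of its underside. Aluminium mast stub 40 mm across at x +60, y 0, top 75 mm above the desk. Three look-alike bolts in a row along y, at x -40, y +95, 0, -95, each under a grey hinged cap 46 (y) x 66 (x) mm, its flat top 44 mm above the desk. Each cap's free end points to -x (to the robot) and bears a red ball knob.
- knob_left (a point): Centre of the red ball (18 mm across, on a 9 mm stem, 71 mm above the desk, ball top at 80 mm) of the cap at the plate's +y end, with the cap shut and unpressed; a point of the plate that does not follow the cap. Axes as mount. Each cap's hinge line runs along the plate's y, 55 mm from the ball's centre towards +x (mast side) and 41 mm below it.
- knob_middle (a point): The same for the middle cap.
- knob_right (a point): The same for the cap at the plate's -y end.
- loose_bolt (a joint): How far the loose bolt is pushed down, m: 0 up, 0.007 fully down. Which of the three is loose varies and cannot be seen. It sinks straight down with its cap and knob (starts at about 1 N, fully down at about 2.5 N) and springs back up when released. The tight bolts do not give at all.
- loose_cap (a joint): Hinge angle of the cap over the loose bolt, rad: 0 shut, growing as its free end swings up and over towards the mast, stop at 1.4. A light spring (about 0.03 to 0.06 N m) always shuts it when it is let go.
- tight_cap_1 (a joint): Hinge angle of the cap over one of the two tight bolts, rad: 0 shut, stop at 1.4; same spring.
- tight_cap_2 (a joint): Hinge angle of the cap over the other tight bolt, rad; the same.
- mug: Blue mug 80 mm across and 90 mm high, standing beside the base; origin at the centre of its underside. A bystander.
- jar: Glass jar with a steel lid, 60 mm across and 70 mm high, standing beside the base; origin at the centre of its underside. A bystander.
- wrench: Steel wrench 150 mm long lying flat on the desk between the base and the jar; it lies along its x, origin under its middle. A bystander.

How it is judged:
By the outcome, as a careful person would: the job done as asked, in the order asked, and still so for the second after the job is handed in, while the arm keeps its last pose, push and grip.
It also fails if it takes over 40 s, if anything falls off the work surface, if the arm or the gripper's body presses on something with over 40 N, if the wrist force passes 120 N, or if a joint passes its speed limit or range.

## Robot

A 6-joint arm with a two-finger parallel gripper is mounted at the origin on the work surface. World frame = base frame: x ahead of the robot, y to its left, z up, the work surface at z = 0. Lengths are in m, angles in rad, forces in N, time in s.
With the tool pointing down it reaches from about 0.325 to 0.775 m from the base axis. Payload 5.5 kg.
Tool frame: the origin (TCP) lies midway between the tips of the shut fingers; the grasp point (between the pads) lies 19 mm behind it (ctrl.grasp_offset is the distance from the TCP to the grasp point, in m); z points along the fingers, y is the line along which they close (so a half turn about z gives the same grasp; the last joint's range is limited). The gripper opens to 85 mm and grips with 20 to 120 N. Pads are 22 mm wide; open, the fingers measure 114 mm over their backs; the gripper's body (76 mm by 85 mm) begins 54 mm behind the grasp point. The pads swing forward as they close: fully open they stand 13 mm farther back than shut.
Start: joints at [-1.231, 0.091, 1.231, -0, 1.82, -0.057], TCP at [0.232, -0.553, 0.192] pointing down, gripper open.
Joint ranges: [-2.87, 2.87], [-0.86, 2.18], [0.17, 2.46], [-1.51, 4.65], [0.06, 2.69], [-2.65, 2.65]. Speed limits (rad/s): [2.57, 2.57, 3.01, 3.14, 3.14, 3.14].

## Interface

Orientations are given as a 3x3 rotation matrix whose columns are the frame's x, y, z axes.
In Python, from cell import status, eyes, hand_in, ctrl gives the robot as it stands.
- The arm moves only by the shell command python3 -m pendant 'ROWS' [FORCE]. ROWS is JSON, one flat list of numbers, 7 for each row, row after row: the shift along the tool's x, y, z in m, then the turn, a rotation vector about the tool's x, y, z in degrees, then the closure, from 0 (fully open) to 1 (shut). In form: [tx, ty, tz, ax, ay, az, gripper, tx, ty, tz, ax, ay, az, gripper, ...]. A call has 1 to 5 rows; each row shifts and turns the commanded pose from where the row before left it, along the tool's axes as they then stand; what a row does not reach is not made up. A row lasts 1/12 s, in which the tool goes at most 41.7 mm and 7.16 degrees, less where a joint would pass 70% of its speed; a pose out of reach is approached as far as the arm can. A call is refused whole if a number of a shift passes 0.0417 or a number of a turn 7.16, either way. A call with a gripper value outside its range is refused whole. The fingers move at their own pace and stop on an object; FORCE is the grip in N (left out, the last holds). Time passes only in rows, so rows that do not move let the fingers close. It gives the time, the measured TCP pose, the force, the opening and the grip force at its end, in the units of the state.
- status.observe(): the state, without advancing time (a new reading comes with each control period).
- eyes.snapshot(name): name is "side" or "top" or "wrist"; returns the picture (384x512x3 uint8, red, green, blue); there is no depth.
- eyes.camera_model(name): a dict with "fx", "fy", "cx", "cy" (pixels), "xyz" and "orientation" of the camera in the world; the wrist camera has in their place "T_tool_cam" (4x4, takes a point from camera to tool coordinates, whose origin is the TCP and whose axes are the flange's). Camera axes: x right, y down, z forward; pixel columns grow to the right and rows downward; lengths in m; the calibration is good to about 2 mm. A picture is of the moment at which its call begins: read the wrist's pose just before it. camera_model takes no time and is no camera call.
- hand_in(): hands the job in; it is judged then, once.
The state is a dict: "time": time; "q": joint angles; "dq": joint speeds; "joint_torque": joint torques, N m; "tool_pos": TCP position; "ee_rot": TCP orientation; "contact_force": force on the tool from outside, world axes, zero at the start; "moment": the same for the moment, N m; "width": opening from 0.0 (shut) to 1.0 (fully open); "grasp_force": force on a finger pad.
Only numpy, scipy, OpenCV 4.12 (cv2) and the standard library are available. Lean on these libraries where they do the work, as an engineer would, in place of code of your own. Each camera call takes 0.05 s, during which the arm holds its last target. There are 200 camera calls.

## Working session

There is one attempt and no reset: what is moved stays moved. The work goes in short steps, Python scripts to look and compute and a shell command to move; the robot and the scene stay as the last step left them, time stands still between calls to the robot, and variables do not carry over. Pictures are saved under pics/ and viewed, at most 10 in all, crops included, and the job is handed in when it is done.

```bash
mkdir -p pics; ls; python3 - <<'E'
from cell import status, eyes, ctrl
import cv2, numpy as np
s=status.observe(); print(s['time'],s['tool_pos'],np.round(s['ee_rot'],3).tolist(),s['width'],ctrl.grasp_offset)
for n in ("top","side"):
    im=eyes.snapshot(n); cv2.imwrite(f'pics/{n}0.png',im[:,:,::-1])
    m=eyes.camera_model(n); print(n,m)
    h=cv2.cvtColor(im,cv2.COLOR_RGB2HSV)
    k=(((h[...,0]<8)|(h[...,0]>172))&(h[...,1]>150)&(h[...,2]>60)).astype(np.uint8)
    c=cv2.connectedComponentsWithStats(k)
    for st,ce in zip(c[2][1:],c[3][1:]):
        if st[4]>15: print(st,ce)
E
```

```text
pics
0.0 [ 0.23174533 -0.55305084  0.190864  ] [[0.922, 0.386, -0.001], [0.386, -0.922, 0.002], [0.0, -0.002, -1.0]] 0.9935458511754506 0.0187
top {'fx': 432.1033342439037, 'fy': 432.1033342439037, 'cx': 253.14214557418572, 'cy': 190.75589652665613, 'xyz': array([0.54413919, 0.00418243, 0.95868682]), 'orientation': array([[ 0.01631636, -0.99651799,  0.08176599],
       [-0.99951162, -0.01407618,  0.0278995 ],
       [-0.0266514 , -0.08218128, -0.99626098]])}
[236 227   8   8  48] [239.6875 230.875 ]
[283 228   8   9  48] [286.08333333 232.        ]
[329 230   8   8  49] [332.91836735 233.26530612]
side {'fx': 379.76533961730115, 'fy': 379.76533961730115, 'cx': 254.1510549578934, 'cy': 189.93430467212218, 'xyz': array([ 0.28482948, -0.41311885,  0.67311127]), 'orientation': array([[ 0.80642012, -0.43311294,  0.40261616],
       [-0.59127105, -0.60119188,  0.53755639],
       [ 0.00922694, -0.67155157, -0.74090037]])}
[211 192   7   8  40] [214.25  195.425]
[236 222   8   8  50] [239.72 225.2 ]
[266 255   8  10  56] [269.125      259.39285714]
```

```bash
cat > h.py <<'E'
import numpy as np
from cell import eyes
def ray(n,u,v,z):
    m=eyes.camera_model(n); d=m['orientation']@np.array([(u-m['cx'])/m['fx'],(v-m['cy'])/m['fy'],1])
    return m['xyz']+d*(z-m['xyz'][2])/d[2]
E
python3 - <<'E'
from h import *
for u,v in [(239.7,230.9),(286.1,232),(332.9,233.3)]: print('top',ray('top',u+.0,v,.071))
for u,v in [(214.25,195.4),(239.7,225.2),(269.1,259.4)]: print('side',ray('side',u,v,.071))
E
```

```text
top [0.5341195  0.05523227 0.071     ]
top [ 0.53345773 -0.03964873  0.071     ]
top [ 0.53240829 -0.13476321  0.071     ]
side [0.53451897 0.06039765 0.071     ]
side [ 0.53336506 -0.03532333  0.071     ]
side [ 0.53249841 -0.13115395  0.071     ]
```

View pics/top0.png

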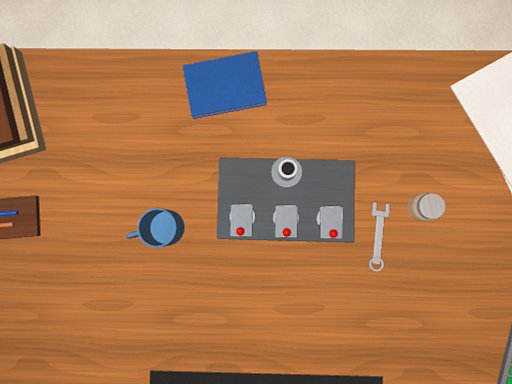

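View pics/side0.png

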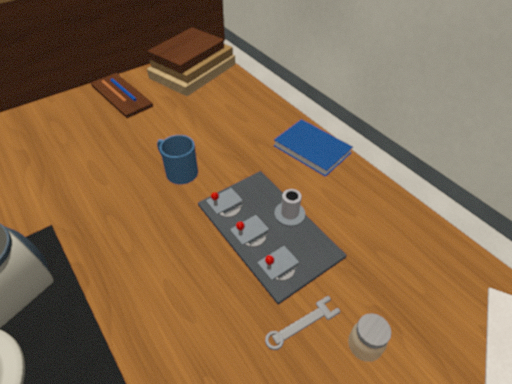

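Top view: knobs at (240,231), (286,232) and (333,233), with the mug on the left and the wrench and jar on the right. The side view agrees to about 5 mm. The plate is nearly aligned with the world axes. I'll turn the tool first, shutting the fingers on the way, then cross over.

```bash
python3 -m pendant '[0,0,0,0,0,7,1, 0,0,0,0,0,7,1, 0,0,0,0,0,7,1, 0,0,0,0,0,2,1, 0,0,0,0,0,0,1]' 20
python3 -m pendant '[0.025,-0.03,0,0,0,0,1, 0.025,-0.03,0,0,0,0,1, 0.025,-0.03,0,0,0,0,1, 0.025,-0.03,0,0,0,0,1,0.025,-0.03,0,0,0,0,1]'
python3 -m pendant '[0.025,-0.03,0,0,0,0,1, 0.025,-0.03,0,0,0,0,1, 0.025,-0.03,0,0,0,0,1, 0.02,-0.03,0,0,0,0,1,0.01,-0.03,0,0,0,0,1]'
python3 -m pendant '[0,-0.03,0,0,0,0,1, 0,-0.03,0,0,0,0,1,0,0,0,0,0,0,1,0,0,0,0,0,0,1]'
python3 - <<'E'
from cell import status, eyes
import cv2, numpy as np
s=status.observe(); p=s['tool_pos'];R=s['ee_rot'];print(s['time'],p,np.round(R,3).tolist(),s['contact_force'])
im=eyes.snapshot('wrist'); cv2.imwrite('pics/w0.png',im[:,:,::-1]); m=eyes.camera_model('wrist'); T=np.array(m['T_tool_cam']);print(T.round(3).tolist())
h=cv2.cvtColor(im,cv2.COLOR_RGB2HSV)
k=(((h[...,0]<8)|(h[...,0]>172))&(h[...,1]>150)&(h[...,2]>60)).astype(np.uint8)
c=cv2.connectedComponentsWithStats(k)
for st,ce in zip(c[2][1:],c[3][1:]):
    if st[4]>15:
        d=R@T[:3,:3]@np.array([(ce[0]-m['cx'])/m['fx'],(ce[1]-m['cy'])/m['fy'],1]); o=p+R@T[:3,3]
        print(st,ce,o+d*(.071-o[2])/d[2])
E
```

```text
time: 0.52
tool_pos: [0.2318, -0.5532, 0.1913]
ee_rot: [[1.0, -0.006, -0.0], [-0.006, -1.0, 0.001], [-0.0, -0.001, -1.0]]
contact_force: [-0.2, -0.3, -0.2]
width: 0.303
grasp_force: 0.0
time: 0.93
tool_pos: [0.3582, -0.4024, 0.1916]
ee_rot: [[1.0, -0.003, -0.0], [-0.003, -1.0, 0.0], [-0.0, -0.0, -1.0]]
contact_force: [0.2, -0.6, 0.4]
width: -0.002
grasp_force: 0.0
time: 1.35
tool_pos: [0.4648, -0.2524, 0.1912]
ee_rot: [[1.0, -0.002, -0.0], [-0.002, -1.0, 0.001], [-0.0, -0.001, -1.0]]
contact_force: [0.6, -0.3, 0.5]
width: -0.0
grasp_force: 0.0
time: 1.68
tool_pos: [0.4637, -0.1933, 0.1921]
ee_rot: [[1.0, -0.001, 0.0], [-0.001, -1.0, -0.0], [0.0, 0.0, -1.0]]
contact_force: [-1.0, 0.4, 0.3]
width: 0.0
grasp_force: 0.0
1.6833 [ 0.46373288 -0.19330728  0.19209344] [[1.0, -0.001, 0.0], [-0.001, -1.0, -0.0], [0.0, 0.0, -1.0]] [-0.95613302  0.41344158  0.32357031]
[[0.001, -0.951, -0.309, 0.079], [1.0, 0.001, 0.0, 0.0], [-0.0, -0.309, 0.951, -0.182], [0.0, 0.0, 0.0, 1.0]]
[  0  95  17  17 230] [  6.97391304 103.57826087] [0.5335147  0.05523081 0.071     ]
[ 91  97  19  16 215] [ 99.73488372 104.17674419] [ 0.53295684 -0.0387802   0.071     ]
[187  97  15  17 191] [193.79057592 104.96335079] [ 0.53221462 -0.13423787  0.071     ]
```

The wrist view puts the knobs at (0.532,-0.134), (0.533,-0.038) and (0.533,0.056), in agreement with the top view. I'll tap the right knob first.

```bash
python3 -m pendant '[0.0345,-0.03,0,0,0,0,1, 0.034,-0.029,0,0,0,0,1, 0,0,0.035,0,0,0,1, 0,0,0.035,0,0,0,1,0,0,0.03,0,0,0,1]'
for i in 1 2; do python3 -m pendant '[0,0,0,0,0,0,1,0,0,0,0,0,0,1]'; done
python3 -m pendant '[0,0,0.002,0,0,0,1,0,0,0.002,0,0,0,1,0,0,0.002,0,0,0,1,0,0,0,0,0,0,1,0,0,0,0,0,0,1]'
```

```text
time: 2.15
tool_pos: [0.5271, -0.1413, 0.0896]
ee_rot: [[1.0, -0.004, -0.001], [-0.004, -1.0, -0.0], [-0.001, 0.0, -1.0]]
contact_force: [-0.1, -0.8, -0.7]
width: -0.002
grasp_force: 0.0
time: 2.32
tool_pos: [0.5255, -0.1411, 0.0901]
ee_rot: [[1.0, -0.006, -0.005], [-0.006, -1.0, 0.001], [-0.005, -0.001, -1.0]]
contact_force: [-0.4, -0.9, 0.3]
width: -0.001
grasp_force: 0.0
time: 2.48
tool_pos: [0.5283, -0.1416, 0.0953]
ee_rot: [[1.0, -0.005, 0.005], [-0.005, -1.0, -0.002], [0.005, 0.002, -1.0]]
contact_force: [0.7, 0.8, 1.0]
width: -0.003
grasp_force: 0.0
time: 2.9
tool_pos: [0.5269, -0.1403, 0.0859]
ee_rot: [[1.0, -0.005, -0.0], [-0.005, -1.0, 0.0], [-0.0, -0.0, -1.0]]
contact_force: [1.0, -0.1, -1.1]
width: -0.003
grasp_force: 0.0
```

```bash
python3 -m pendant '[0.005,-0.006,0,0,0,0,1,0,0,0,0,0,0,1,0,0,0,0,0,0,1]'
python3 -m pendant '[0,0,0.002,0,0,0,1,0,0,0.002,0,0,0,1,0,0,0,0,0,0,1,0,0,0,0,0,0,1]'
python3 -m pendant '[0,0,0.002,0,0,0,1,0,0,0.002,0,0,0,1,0,0,0,0,0,0,1,0,0,0,0,0,0,1]'
```

```text
time: 3.15
tool_pos: [0.5323, -0.1339, 0.086]
ee_rot: [[1.0, -0.004, 0.0], [-0.004, -1.0, 0.0], [0.0, -0.0, -1.0]]
contact_force: [-0.3, 0.0, -0.2]
width: 0.0
grasp_force: 0.0
time: 3.48
tool_pos: [0.5318, -0.1344, 0.0816]
ee_rot: [[1.0, -0.005, -0.001], [-0.005, -1.0, 0.0], [-0.001, -0.0, -1.0]]
contact_force: [-0.3, -0.6, 0.3]
width: -0.003
grasp_force: 0.0
time: 3.82
tool_pos: [0.5318, -0.1344, 0.0777]
ee_rot: [[1.0, -0.005, -0.0], [-0.005, -1.0, 0.0], [-0.0, -0.0, -1.0]]
contact_force: [-0.1, -0.2, 0.3]
width: 0.001
grasp_force: 0.0
```

```bash
for i in 1 2; do python3 -m pendant '[0,0,0.002,0,0,0,1,0,0,0,0,0,0,1,0,0,0,0,0,0,1]'; done
```

```text
time: 4.07
tool_pos: [0.5319, -0.1344, 0.0758]
ee_rot: [[1.0, -0.005, -0.0], [-0.005, -1.0, 0.0], [-0.0, -0.0, -1.0]]
contact_force: [-0.5, -0.3, -1.0]
width: -0.0
grasp_force: 0.0
time: 4.32
tool_pos: [0.5319, -0.1344, 0.0738]
ee_rot: [[1.0, -0.005, -0.0], [-0.005, -1.0, 0.0], [-0.0, -0.0, -1.0]]
contact_force: [0.4, 0.6, -0.3]
width: -0.002
grasp_force: 0.0
```

```bash
python3 - <<'E'
from cell import eyes,status
import cv2, numpy as np
a=eyes.snapshot('side')[190:300,180:330]; b=eyes.snapshot('wrist')
F=np.array([status.observe()['contact_force']]);print(F)
a=cv2.resize(a,(524,384),interpolation=cv2.INTER_CUBIC); b=b[:,:]
cv2.imwrite('pics/c1.png',cv2.resize(np.hstack([a,b]),(800,296))[:,:,::-1])
E
```

```text
[[-0.28358863  0.42409479 -0.19104859]]
```

View pics/c1.png

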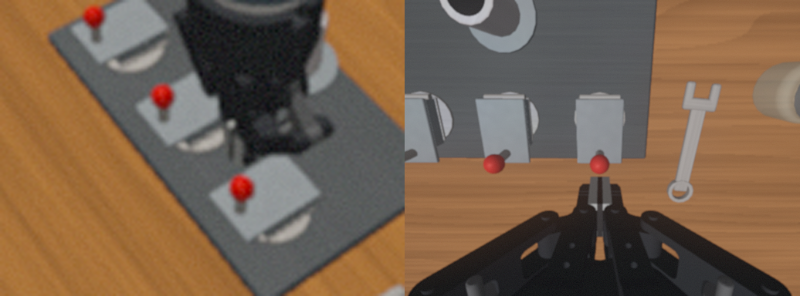

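The ball sits whole and unmoved ahead of the tips, so nothing has been touched. I'll check where the TCP projects in each view.

```bash
python3 - <<'E'
from cell import eyes,status
import cv2, numpy as np
s=status.observe();p=s['tool_pos'];R=s['ee_rot'];print(p,s['width'])
out=[];rays=[]
for n in ('side','top','wrist'):
    im=eyes.snapshot(n).copy(); m=eyes.camera_model(n)
    if n=='wrist': T=np.array(m['T_tool_cam']);C=p+R@T[:3,3];Q=R@T[:3,:3]
    else: C=m['xyz'];Q=m['orientation']
    pr=lambda X:(lambda c:(m['fx']*c[0]/c[2]+m['cx'],m['fy']*c[1]/c[2]+m['cy']))(Q.T@(X-C))
    h=cv2.cvtColor(im,cv2.COLOR_RGB2HSV)
    k=(((h[...,0]<8)|(h[...,0]>172))&(h[...,1]>150)&(h[...,2]>60)).astype(np.uint8)
    c=cv2.connectedComponentsWithStats(k)
    B=[(tuple(ce.round(1)),st[4]) for st,ce in zip(c[2][1:],c[3][1:]) if st[4]>15]
    t=pr(p);print(n,'tcp',np.round(t,1),'knob pred',np.round(pr(np.array([.5322,-.134,.071])),1),B)
    u,v=map(int,t); S=45 if n!='wrist' else 60
    cr=cv2.resize(im[v-S:v+S,u-S:u+S],(266,266),interpolation=cv2.INTER_CUBIC)
    cv2.drawMarker(cr,(133,133),(0,255,0),0,12); out.append(cr)
cv2.imwrite('pics/c2.png',np.hstack(out)[:,:,::-1])
E
```

```text
[ 0.53196704 -0.13438195  0.07397935] -0.0015134669830929605
side tcp [270.  259.9] knob pred [269.9 260.6] [((np.float64(214.2), np.float64(195.5)), np.int32(40)), ((np.float64(239.8), np.float64(225.3)), np.int32(49)), ((np.float64(269.2), np.float64(259.5)), np.int32(55))]
top tcp [332.9 233.5] knob pred [332.5 233.4] [((np.float64(239.7), np.float64(230.9)), np.int32(48)), ((np.float64(286.1), np.float64(232.0)), np.int32(48))]
wrist tcp [251.7 214.7] knob pred [251.2 212.6] [((np.float64(114.4), np.float64(213.2)), np.int32(481)), ((np.float64(251.7), np.float64(213.6)), np.int32(461))]
```

View pics/c2.png

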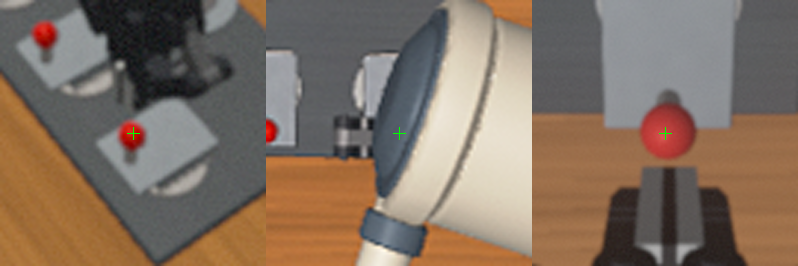

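The tips appear about 17 mm behind the reported TCP: the green cross lies on the ball, while the wrist view shows the tips still short of it. I'll go on down in small steps and take the true offset from the contact.

```bash
for i in 1 2 3; do python3 -m pendant '[0,0,0.002,0,0,0,1,0,0,0,0,0,0,1,0,0,0,0,0,0,1]' | egrep 'pos|contact'; done
```

```text
tool_pos: [0.5318, -0.1344, 0.0717]
contact_force: [0.0, -0.4, -0.7]
tool_pos: [0.5318, -0.1344, 0.0697]
contact_force: [0.0, -0.4, 0.4]
tool_pos: [0.5319, -0.1344, 0.0678]
contact_force: [-0.1, -0.4, 0.9]
```

```bash
for i in 1 2 3; do python3 -m pendant '[0,0,0.002,0,0,0,1,0,0,0,0,0,0,1,0,0,0,0,0,0,1]' | egrep 'pos|contact'; done
```

```text
tool_pos: [0.5319, -0.1344, 0.0658]
contact_force: [-0.4, -0.8, -0.2]
tool_pos: [0.5319, -0.1344, 0.0638]
contact_force: [0.7, -1.3, -0.3]
tool_pos: [0.5319, -0.1344, 0.0618]
contact_force: [-0.3, -0.0, 0.2]
```

```bash
python3 - <<'E'
from cell import eyes,status
import cv2, numpy as np
a=eyes.snapshot('wrist');b=eyes.snapshot('side');print(status.observe()['contact_force'])
for im in(a,b):
    h=cv2.cvtColor(im,cv2.COLOR_RGB2HSV)
    k=(((h[...,0]<8)|(h[...,0]>172))&(h[...,1]>150)&(h[...,2]>60)).astype(np.uint8)
    c=cv2.connectedComponentsWithStats(k)
    print([(tuple(map(float,ce.round(1))),int(st[4])) for st,ce in zip(c[2][1:],c[3][1:]) if st[4]>15])
cv2.imwrite('pics/c3.png',np.hstack([cv2.resize(a[150:300,180:330],(400,400)),cv2.resize(b[200:300,220:320],(400,400),interpolation=2)])[:,:,::-1])
E
```

```text
[-0.70750455  0.451475   -0.39711405]
[((105.8, 220.4), 554), ((251.6, 219.2), 446)]
[((214.2, 195.6), 39), ((239.7, 225.2), 50), ((269.2, 259.4), 58)]
```

View pics/c3.png

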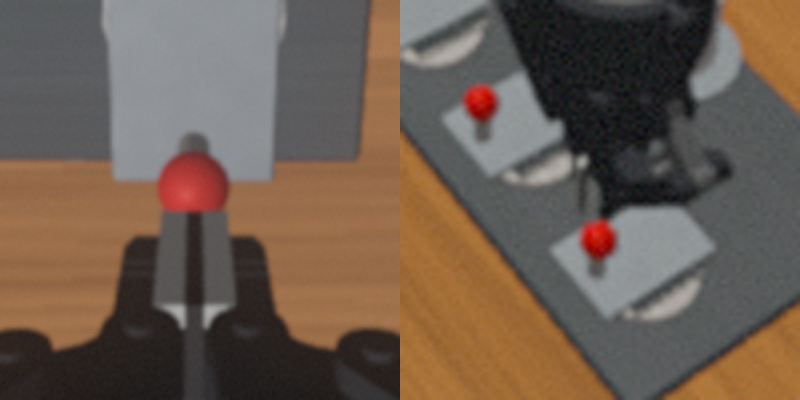

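The tips are now just above the ball, overlapping it in the wrist view at about (251,229).

```bash
for i in 1 2 3; do python3 -m pendant '[0,0,0.0015,0,0,0,1,0,0,0,0,0,0,1,0,0,0,0,0,0,1]' | egrep 'pos|contact'; done
```

```text
tool_pos: [0.5319, -0.1344, 0.0603]
contact_force: [0.2, 0.5, -0.9]
tool_pos: [0.5319, -0.1344, 0.0588]
contact_force: [0.9, -0.8, 0.6]
tool_pos: [0.5319, -0.1344, 0.0573]
contact_force: [-0.5, 0.0, 0.2]
```

```bash
for i in 1 2 3; do python3 -m pendant '[0,0,0.0015,0,0,0,1,0,0,0,0,0,0,1,0,0,0,0,0,0,1]' | egrep 'pos|contact'; done
python3 - <<'E'
from cell import eyes,status
import cv2, numpy as np
a=eyes.snapshot('wrist');b=eyes.snapshot('side');print(status.observe()['contact_force'])
for im in(a,b):
    h=cv2.cvtColor(im,cv2.COLOR_RGB2HSV)
    k=(((h[...,0]<8)|(h[...,0]>172))&(h[...,1]>150)&(h[...,2]>60)).astype(np.uint8)
    c=cv2.connectedComponentsWithStats(k)
    print([(tuple(map(float,ce.round(1))),st.tolist()) for st,ce in zip(c[2][1:],c[3][1:]) if st[4]>15])
E
```

```text
tool_pos: [0.5319, -0.1344, 0.0558]
contact_force: [0.7, 0.5, 0.6]
tool_pos: [0.5319, -0.1344, 0.0543]
contact_force: [-0.5, 0.4, -0.4]
tool_pos: [0.5319, -0.1344, 0.0528]
contact_force: [-0.6, -0.7, 0.2]
[ 0.36043788 -0.09606833 -0.09593136]
[((98.8, 226.3), [84, 213, 32, 27, 629]), ((251.2, 222.1), [238, 213, 28, 18, 338])]
[((214.1, 195.5), [211, 192, 7, 8, 41]), ((239.7, 225.2), [236, 222, 8, 8, 50]), ((269.4, 260.2), [266, 257, 8, 8, 44])]
```

```bash
for i in 1 2 3 4; do python3 -m pendant '[0,0,0.0015,0,0,0,1,0,0,0,0,0,0,1,0,0,0,0,0,0,1]' | egrep 'time|pos|contact'; done
python3 - <<'E'
from cell import eyes,status
import cv2, numpy as np
a=eyes.snapshot('wrist');b=eyes.snapshot('side');print(status.observe()['contact_force'])
for im in(a,b):
    h=cv2.cvtColor(im,cv2.COLOR_RGB2HSV)
    k=(((h[...,0]<8)|(h[...,0]>172))&(h[...,1]>150)&(h[...,2]>60)).astype(np.uint8)
    c=cv2.connectedComponentsWithStats(k)
    print([(tuple(map(float,ce.round(1))),st.tolist()) for st,ce in zip(c[2][1:],c[3][1:]) if st[4]>15])
cv2.imwrite('pics/c4.png',np.hstack([cv2.resize(a[150:300,180:330],(400,400)),cv2.resize(b[200:300,220:320],(400,400),interpolation=2)])[:,:,::-1])
E
```

```text
time: 8.02
tool_pos: [0.5319, -0.1344, 0.0513]
contact_force: [-0.9, -0.5, -0.1]
time: 8.27
tool_pos: [0.5319, -0.1344, 0.0498]
contact_force: [-0.1, -0.1, 0.1]
time: 8.52
tool_pos: [0.5319, -0.1344, 0.0484]
contact_force: [-0.1, -0.2, -0.1]
time: 8.77
tool_pos: [0.5319, -0.1344, 0.0468]
contact_force: [1.1, 0.0, 0.1]
[ 0.64881717 -0.38382401 -0.56945787]
[((93.9, 230.8), [79, 217, 33, 28, 671]), ((250.5, 224.2), [238, 217, 27, 19, 237])]
[((214.2, 195.5), [211, 193, 7, 7, 39]), ((239.7, 225.2), [236, 222, 8, 8, 50]), ((269.5, 261.1), [266, 258, 8, 7, 32])]
```

View pics/c4.png

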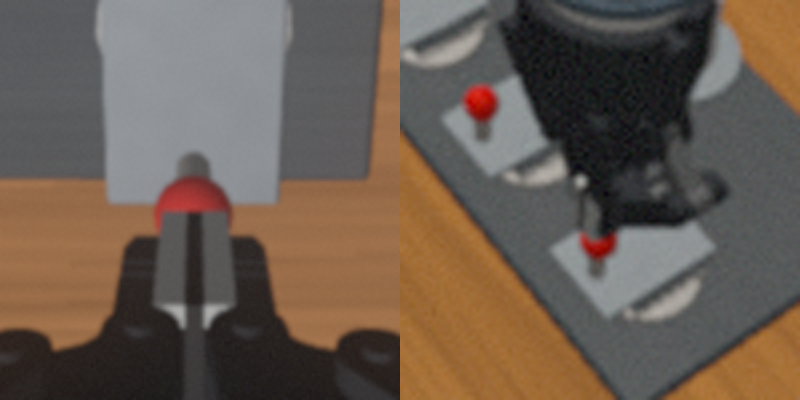

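The tips still show no contact, though they occlude the ball's rim in both views. The pads' visible front edge fits tips about 35-40 mm behind the reported TCP, so I'll keep descending in guarded steps.

```bash
for i in 1 2 3 4; do python3 -m pendant '[0,0,0.0015,0,0,0,1,0,0,0,0,0,0,1,0,0,0,0,0,0,1]' | egrep 'pos|contact'; done
```

```text
tool_pos: [0.5319, -0.1344, 0.0453]
contact_force: [0.6, -1.0, 0.1]
tool_pos: [0.5319, -0.1343, 0.0438]
contact_force: [-0.3, 0.7, -0.2]
tool_pos: [0.5319, -0.1344, 0.0423]
contact_force: [-0.4, -0.3, -0.3]
tool_pos: [0.5319, -0.1344, 0.0408]
contact_force: [-0.5, 0.3, 0.5]
```

```bash
python3 - <<'E'
from cell import eyes,status
import cv2, numpy as np
s=status.observe();p=s['tool_pos'];R=s['ee_rot'];print(p,s['contact_force'],s['width'],s['time'])
m=eyes.camera_model('wrist');print(m['fx'],m['cy'],m['cx']);T=np.array(m['T_tool_cam'])
def pr(X): c=T[:3,:3].T@(X-T[:3,3]);return m['fx']*c[0]/c[2]+m['cx'],m['fy']*c[1]/c[2]+m['cy']
b=R.T@(np.array([.5322,-.134,.071])-p);print('ball tool',b,pr(b))
for x in (0,.011):
  print(x,[(z,round(pr(np.array([x,0,z]))[1],1)) for z in (0,-.01,-.02,-.03,-.04,-.05)])
a=eyes.snapshot('wrist');b=eyes.snapshot('side')
for im in(a,b):
    h=cv2.cvtColor(im,cv2.COLOR_RGB2HSV)
    k=(((h[...,0]<8)|(h[...,0]>172))&(h[...,1]>150)&(h[...,2]>60)).astype(np.uint8)
    c=cv2.connectedComponentsWithStats(k)
    print([(tuple(map(float,ce.round(1))),st.tolist()) for st,ce in zip(c[2][1:],c[3][1:]) if st[4]>15])
cv2.imwrite('pics/c5.png',np.hstack([cv2.resize(a[150:300,180:330],(400,400)),cv2.resize(b[200:300,220:320],(400,400),interpolation=2)])[:,:,::-1])
E
```

```text
[ 0.53187328 -0.13438892  0.04083723] [-0.45845016  0.28655558  0.50128143] -0.001844925070140588 9.8667
286.84897180903016 187.3227264186205 252.4396800354239
ball tool [ 0.000317   -0.00039291 -0.03016282] (np.float64(250.90765853987085), np.float64(234.64670977113457))
0 [(0, np.float64(214.7)), (-0.01, np.float64(220.8)), (-0.02, np.float64(227.5)), (-0.03, np.float64(235.0)), (-0.04, np.float64(243.4)), (-0.05, np.float64(252.9))]
0.011 [(0, np.float64(199.7)), (-0.01, np.float64(205.1)), (-0.02, np.float64(211.1)), (-0.03, np.float64(217.9)), (-0.04, np.float64(225.4)), (-0.05, np.float64(233.9))]
[((88.3, 235.4), [73, 221, 34, 29, 725]), ((251.3, 225.4), [241, 222, 22, 7, 111]), ((238.1, 234.3), [237, 231, 3, 8, 19])]
[((214.3, 195.5), [211, 192, 7, 8, 39]), ((239.7, 225.2), [236, 222, 8, 8, 50])]
```

View pics/c5.png

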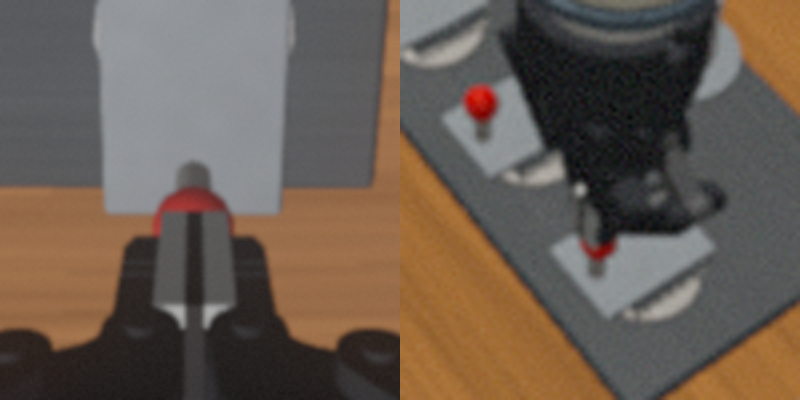

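The ball is still exactly where predicted. The pad edge at v≈229.5 fits tips 45 mm behind the reported TCP, so contact should come at a reading of about z = 0.035.

```bash
python3 -m pendant '[0,0,0.002,0,0,0,1,0,0,0.0015,0,0,0,1,0,0,0,0,0,0,1]' | egrep 'pos|contact'; for i in 1 2 3; do python3 -m pendant '[0,0,0.0015,0,0,0,1,0,0,0,0,0,0,1,0,0,0,0,0,0,1]' | egrep 'pos|contact'; done
```

```text
tool_pos: [0.5318, -0.1346, 0.0394]
contact_force: [-5.5, 0.8, 9.9]
tool_pos: [0.5317, -0.1346, 0.039]
contact_force: [-8.3, 1.5, 15.2]
tool_pos: [0.5315, -0.1347, 0.0386]
contact_force: [-12.1, 2.8, 19.8]
tool_pos: [0.5313, -0.1347, 0.0382]
contact_force: [-15.6, 1.9, 25.5]
```

Contact at about z = 0.040, then a stiff rise to 25 N: the right bolt is tight, and the tips are about 40 mm behind the TCP. I'll lift off and tap the middle one.

```bash
python3 -m pendant '[0,0,-0.01,0,0,0,1,0,0,-0.015,0,0,0,1,0.0005,-0.032,0,0,0,0,1,0.0005,-0.032,0,0,0,0,1,0,-0.0315,0,0,0,0,1]' |egrep 'pos|contact'
python3 -m pendant '[0,0,0.005,0,0,0,1,0,0,0.005,0,0,0,1,0,0,0.004,0,0,0,1,0,0,0,0,0,0,1,0,0,0,0,0,0,1]' |egrep 'pos|contact'
```

```text
tool_pos: [0.5336, -0.0382, 0.0584]
contact_force: [0.5, -0.3, -0.6]
tool_pos: [0.533, -0.0399, 0.0433]
contact_force: [0.3, -1.1, 0.9]
```

```bash
python3 -m pendant '[0,-0.001,0.0015,0,0,0,1,0,0,0.0015,0,0,0,1,0,0,0,0,0,0,1,0,0,0,0,0,0,1]' |egrep 'pos|contact'; for i in 1 2 3; do python3 -m pendant '[0,0,0.0015,0,0,0,1,0,0,0,0,0,0,1,0,0,0,0,0,0,1]' | egrep 'pos|contact'; done
```

```text
tool_pos: [0.5334, -0.0382, 0.041]
contact_force: [0.3, -0.9, 0.4]
tool_pos: [0.5335, -0.038, 0.0397]
contact_force: [-0.8, 0.1, 1.1]
tool_pos: [0.5334, -0.038, 0.038]
contact_force: [0.3, 0.6, 1.3]
tool_pos: [0.5334, -0.0379, 0.0364]
contact_force: [-0.7, -0.4, 1.0]
```

```bash
cat > b.py <<'E'
from cell import eyes,status
import cv2, numpy as np
print(status.observe()['contact_force'],status.observe()['time'])
for n in('wrist','side'):
    im=eyes.snapshot(n)
    h=cv2.cvtColor(im,cv2.COLOR_RGB2HSV)
    k=(((h[...,0]<8)|(h[...,0]>172))&(h[...,1]>150)&(h[...,2]>60)).astype(np.uint8)
    c=cv2.connectedComponentsWithStats(k)
    print([(tuple(map(float,ce.round(1))),st.tolist()) for st,ce in zip(c[2][1:],c[3][1:]) if st[4]>15])
E
for i in 1 2; do python3 -m pendant '[0,0,0.0015,0,0,0,1,0,0,0,0,0,0,1,0,0,0,0,0,0,1]' | egrep 'pos|contact'; done; python3 b.py
python3 -m pendant '[0,0,-0.004,0,0,0,1,0,0,-0.004,0,0,0,1,0,0,-0.012,0,0,0,1,0,0,-0.02,0,0,0,0.3,0,0,-0.02,0,0,0,0]'; python3 b.py
```

```text
tool_pos: [0.5334, -0.0379, 0.0349]
contact_force: [-0.8, -0.4, 2.7]
tool_pos: [0.5334, -0.0379, 0.0334]
contact_force: [-0.4, -1.0, 3.3]
[-0.36005504 -1.00635654  3.34518776] 13.3833
[((253.5, 225.8), [245, 223, 18, 6, 71]), ((84.1, 242.5), [67, 228, 37, 30, 803]), ((423.6, 243.3), [406, 229, 36, 30, 872])]
[((214.2, 195.6), [211, 192, 7, 8, 41]), ((240.6, 228.9), [237, 226, 7, 6, 23]), ((269.2, 259.5), [266, 255, 8, 10, 55])]
time: 13.9
tool_pos: [0.5328, -0.0376, 0.0941]
ee_rot: [[1.0, -0.004, -0.002], [-0.004, -1.0, 0.001], [-0.002, -0.001, -1.0]]
contact_force: [0.5, 0.3, -0.1]
width: 0.274
grasp_force: 0.0
[ 0.50928662  0.31410827 -0.07669957] 13.9
[((128.9, 202.7), [117, 192, 25, 22, 385]), ((254.0, 203.0), [243, 192, 23, 22, 375]), ((379.0, 203.5), [367, 193, 25, 22, 424])]
[((214.3, 195.6), [211, 193, 7, 7, 39]), ((239.8, 225.3), [236, 222, 8, 8, 49]), ((269.1, 259.4), [266, 255, 8, 10, 56])]
```

The middle bolt sank about 7 mm at 3 N or less and the knob came back to its old pixel, so it is the loose one. The grasp height is a reading of about 0.0125. I'll open and descend with the fingers straddling the ball.

```bash
python3 -m pendant '[0,0,0,0,0,0,0,0,0,0,0,0,0,0,0,0,0.015,0,0,0,0,0,0,0.02,0,0,0,0,0,0,0.02,0,0,0,0]' 30|egrep 'pos|cont|wid'
python3 -m pendant '[0,0,0.015,0,0,0,0,0,0,0.01,0,0,0,0,0,0,0,0,0,0,0,0,0,0,0,0,0,0]'|egrep 'pos|cont|wid'; python3 b.py
```

```text
tool_pos: [0.533, -0.0378, 0.037]
contact_force: [-0.0, -0.2, -0.4]
width: 1.0
tool_pos: [0.5327, -0.0378, 0.0126]
contact_force: [0.5, -0.2, 0.9]
width: 0.996
[ 0.52695548 -0.22201972  0.88793739] 14.75
[((60.7, 262.1), [41, 244, 43, 36, 1136]), ((254.7, 262.8), [238, 245, 35, 36, 970]), ((448.1, 263.1), [427, 246, 43, 36, 1216])]
[((214.7, 195.4), [211, 191, 8, 9, 48]), ((239.8, 225.2), [236, 221, 8, 9, 50]), ((269.2, 259.4), [266, 255, 8, 10, 56])]
```

```bash
python3 -m pendant '[0,0.001,0,0,0,0,0.5,0,0,0,0,0,0,0.8,0,0,0,0,0,0,1,0,0,0,0,0,0,1,0,0,0,0,0,0,1]' 30|egrep 'pos|cont|wid|gra'
python3 -m pendant '[0,0,0,0,0,0,1,0,0,0,0,0,0,1,0,0,0,0,0,0,1]'|egrep 'pos|cont|wid|gra'; python3 b.py; python3 - <<'E'
from cell import eyes
import cv2,numpy as np
a=eyes.snapshot('wrist');b=eyes.snapshot('side')
cv2.imwrite('pics/g.png',np.hstack([cv2.resize(a[170:320,180:330],(400,400)),cv2.resize(b[180:280,190:290],(400,400),interpolation=2)])[:,:,::-1])
E
```

```text
tool_pos: [0.5335, -0.0389, 0.0138]
contact_force: [0.0, 0.3, -0.1]
width: 0.298
grasp_force: 0.0
tool_pos: [0.5335, -0.039, 0.0137]
contact_force: [-0.8, -0.8, 0.5]
width: 0.184
grasp_force: 29.2
[-0.80310251 -0.8130326   0.47252178] 15.5167
[((59.6, 262.2), [40, 245, 43, 35, 1112]), ((252.1, 262.5), [236, 245, 33, 36, 964]), ((444.1, 262.9), [423, 246, 43, 35, 1184])]
[((214.4, 195.4), [211, 192, 8, 8, 44]), ((236.4, 224.9), [235, 222, 4, 7, 22]), ((269.2, 259.5), [266, 255, 8, 10, 55])]
```

View pics/g.png

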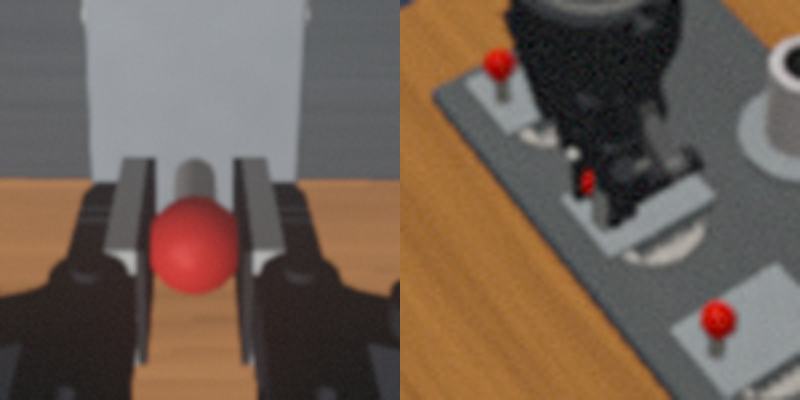

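The ball is centred between the pads, with 29 N grip and width about 0.18. I'll lift along the hinge arc (radius 68.6 mm), checking forces as I go.

```bash
python3 -m pendant '[0.004,0,-0.0045,0,0,0,1,0.004,0,-0.0044,0,0,0,1,0.0045,0,-0.0038,0,0,0,1,0.0049,0,-0.0036,0,0,0,1,0,0,0,0,0,0,1]'|egrep 'pos|cont|wid|gra'
python3 -m pendant '[0.0052,0,-0.003,0,0,0,1,0.0054,0,-0.0027,0,0,0,1,0.0056,0,-0.0021,0,0,0,1,0.0057,0,-0.0017,0,0,0,1,0,0,0,0,0,0,1]'|egrep 'pos|cont|wid|gra'; python3 b.py
```

```text
tool_pos: [0.5522, -0.0391, 0.0306]
contact_force: [-0.9, -1.6, -1.9]
width: 0.18
grasp_force: 29.3
tool_pos: [0.5739, -0.0391, 0.0395]
contact_force: [-1.9, -1.2, -1.2]
width: 0.185
grasp_force: 29.3
[-1.94941918 -1.21011733 -1.1681132 ] 16.55
[((252.4, 267.7), [236, 251, 33, 34, 907]), ((100.0, 295.3), [85, 281, 32, 29, 686]), ((404.4, 296.0), [389, 282, 32, 30, 714])]
[((214.2, 195.6), [211, 193, 7, 7, 40]), ((252.7, 207.9), [250, 204, 6, 9, 36]), ((269.2, 259.5), [266, 255, 8, 10, 55])]
```

```bash
python3 -m pendant '[0.0059,0,-0.001,0,0,0,1,0.006,0,-0.0007,0,0,0,1,0.006,0,0,0,0,0,1,0.006,0,0.0004,0,0,0,1,0,0,0,0,0,0,1]'|egrep 'pos|cont|wid|gra'
python3 -m pendant '[0.0059,0,0.0009,0,0,0,1,0.003,0,0.0006,0,0,0,1,0,0,0,0,0,0,1,0,0,0,0,0,0,1]'|egrep 'pos|cont|wid|gra'; python3 b.py; python3 - <<'E'
from cell import eyes
import cv2,numpy as np
a=eyes.snapshot('wrist');b=eyes.snapshot('side')
cv2.imwrite('pics/g2.png',np.hstack([cv2.resize(a[150:350,150:350],(400,400)),cv2.resize(b[170:270,200:300],(400,400),interpolation=2)])[:,:,::-1])
E
```

```text
tool_pos: [0.5979, -0.0393, 0.0408]
contact_force: [-1.3, -1.5, 0.9]
width: 0.185
grasp_force: 29.8
tool_pos: [0.6056, -0.0393, 0.0389]
contact_force: [-1.5, -1.5, 0.4]
width: 0.185
grasp_force: 30.0
[-1.47367633 -1.46060934  0.43381854] 17.4
[((252.6, 275.2), [236, 258, 33, 35, 931])]
[((214.3, 195.6), [211, 193, 7, 7, 39]), ((265.6, 201.2), [263, 197, 6, 10, 44]), ((269.2, 259.4), [266, 255, 8, 10, 56])]
```

View pics/g2.png

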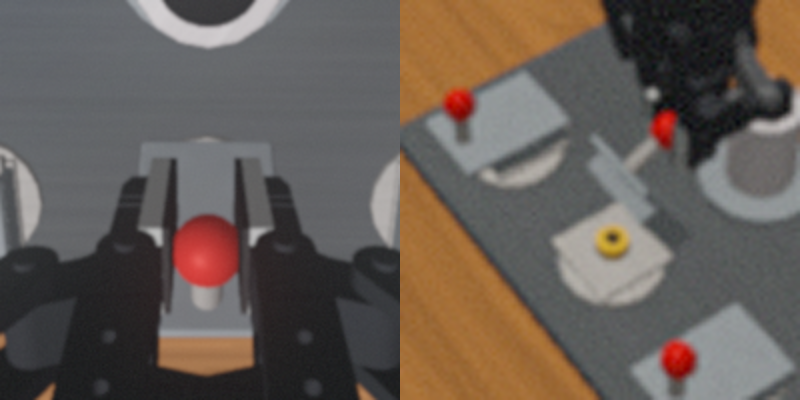

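The cap is well open with the yellow bolt exposed, and the other caps are shut. I'll check the angle from the ball's position.

```bash
python3 - <<'E'
from h import *
from cell import status
import numpy as np
s=status.observe();p=s['tool_pos'];R=s['ee_rot']
m=eyes.camera_model('wrist');T=np.array(m['T_tool_cam'])
o=p+R@T[:3,3];d=R@T[:3,:3]@np.array([(252.6-m['cx'])/m['fx'],(275.2-m['cy'])/m['fy'],1])
for ph in range(40,81,5):
    a=np.radians(36.7+ph); X=np.array([.533+.055-.0686*np.cos(a),-.0385,.030+.0686*np.sin(a)])
    q=o+d*(X[2]-o[2])/d[2]
    ms=eyes.camera_model('side');c=ms['orientation'].T@(X-ms['xyz'])
    print(ph,'wrist dx mm',((q-X)[0]*1e3).round(1),'side px',(ms['fx']*c[:2]/c[2]+[ms['cx'],ms['cy']]).round(1))
E
```

```text
40 wrist dx mm 24.9 side px [256.7 209. ]
45 wrist dx mm 19.8 side px [259.1 207.3]
50 wrist dx mm 14.3 side px [261.5 205.7]
55 wrist dx mm 8.3 side px [263.9 204.3]
60 wrist dx mm 2.1 side px [266.3 203.1]
65 wrist dx mm -4.5 side px [268.7 202.1]
70 wrist dx mm -11.4 side px [270.9 201.3]
75 wrist dx mm -18.4 side px [273.1 200.7]
80 wrist dx mm -25.6 side px [275.2 200.3]
```

Both views give about 61 to 62 degrees, with the grip steady at 30 N.

```bash
python3 -c "
from cell import hand_in; print(hand_in())"
```

```text
the job is handed in; nothing more can be done
None
```

The middle bolt is the loose one: it sank about 7 mm at 3 N or less and sprang back, while the right one held firm at 25 N and the left one wasn't tapped; I handed in at about 17.5 s with its cap held open at about 61° (30 N grip), the other two caps still shut, and no contact with the mug, jar or wrench, though I took no final picture of those three.

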